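# Open the cobbler's cement can with its squeeze-tab cap

### The arm

A 6-joint arm with a two-finger parallel gripper is mounted at the origin on the work surface. World frame = base frame: x ahead of the robot, y to its left, z up, the work surface at z = 0. Lengths are in m, angles in rad, forces in N, time in s.
With the tool pointing down it reaches from about 0.375 to 0.925 m from the base axis. Payload 5.7 kg.
Tool frame: the origin (TCP) lies on the centre line of the jaws, within the pads' length; the fingertips stand 8 mm ahead of it and the grasp point (between the pads) lies 11 mm behind it (tip_reach is the distance from the TCP to the fingertips, in m); z points along the fingers, y is the line along which they close (so a half turn about z gives the same grasp; the last joint's range is limited). The gripper opens to 88 mm and grips with 3 to 60 N. Pads are 20 mm wide; open, the fingers measure 115 mm over their backs; the gripper's body (75 mm by 178 mm) begins 61 mm behind the grasp point.
Start: joints at [1.183, 0.359, 1.51, -0, 1.272, -0.115], TCP at [0.162, 0.578, 0.231] pointing down, gripper open.
Joint ranges: [-2.97, 2.97], [-1.01, 2.36], [0.21, 2.38], [-0.96, 4.11], [0.2, 2.71], [-2.98, 2.98]. Speed limits (rad/s): [2.39, 2.39, 3.14, 3.14, 3.14, 3.14].

### API

Orientations are given as a unit quaternion [x, y, z, w].
In Python, from workcell import state, capture, camera_model, close_job, tip_reach gives the robot as it stands. The module is installed in compiled form; this text tells all that it offers.
- The arm moves only by the shell command python3 -m inch 'ROWS'. ROWS is a JSON object of lists of equal length, an entry for each row: "gripper": the opening, from -1 (shut) to 1 (fully open); "linear": the shift along the tool's x, y, z as a fraction of full scale, a list of three; "dr": the turn, a rotation vector about the tool's x, y, z as a fraction of full scale, a list of three. In form: {"gripper": [gripper, ...], "linear": [[tx, ty, tz], ...], "dr": [[rx, ry, rz], ...]}. A call has 1 to 10 rows; each row is the pose to reach, as a shift and turn from the pose commanded when the call began, along the tool's axes at that moment; what a row does not reach only later rows make up. Full scale, the value 1, is 0.2 m for a shift and 90 degrees for a turn. A row lasts 1/10 s, in which the tool goes at most 50 mm and 8.59 degrees, less where a joint would pass 70% of its speed; a pose out of reach is approached as far as the arm can. A call with a number of a shift or a turn outside -1 to 1 is refused whole. A call with a gripper value outside its range is refused whole. The fingers move at their own pace and stop on an object; the grip force is fixed at half the most. Time passes only in rows, so rows that repeat a pose let the fingers close. It gives the time, the measured TCP pose, the force, the opening and the grip force at its end, in the units of the state.
- state(): the state, without advancing time (a new reading comes with each control period).
- capture(name): name is "scene" or "side" or "wrist"; returns the picture (384x512x3 uint8, red, green, blue); there is no depth.
- camera_model(name): a dict with "fx", "fy", "cx", "cy" (pixels), "R" (3x3) and "t" (3): a world point X has camera coordinates R X + t. Camera axes: x right, y down, z forward; pixel columns grow to the right and rows downward; lengths in m; the calibration is good to about 2 mm. A picture is of the moment at which its call begins: read the wrist's pose just before it. camera_model takes no time and is no camera call; for the wrist camera it gives the pose at the moment of the call.
- close_job(): hands the job in; it is judged then, once.
The state is a dict: "clock": time; "joint_pos": joint angles; "joint_velocities": joint speeds; "joint_torque": joint torques, N m; "position": TCP position; "eef_rot": TCP orientation; "contact_force": force on the tool from outside, world axes, zero at the start; "ft_torque": the same for the moment, N m; "finger_gap": finger opening in m; "finger_force": force on a finger pad.
Only numpy, scipy, OpenCV 4.12 (cv2) and the standard library are available. Lean on these libraries where they do the work, as an engineer would, in place of code of your own. Each camera call takes 0.05 s, during which the arm holds its last target. There are 200 camera calls.

### The job

Open the cement can: squeeze the two side tabs of its cap together and, keeping them squeezed, turn the cap anticlockwise (seen from above) until you feel it come against its stop, then lift it straight off and set it down upright in the empty shallow tray, lowering it all the way before letting go. Squeeze firmly but not hard, never force the cap against its stop or pull on it while it is still locked, and leave everything else on the bench where it is.

Things in the scene. Friction and masses are not known exactly. Their poses are not given: they have to be found in the camera images.
- can: Squat metal cement can, 92 wide, 65 high to its shoulder, fixed in a square timber block (130 x 130 x 22). Origin: centre of its underside on the bench, z up. At +y and -y the shoulder carries two 7 mm high latch lugs, 29 to 41 from the axis, which hold the cap's feet. Neck 24 high inside the cap. The start is locked: cap axes = can axes.
- cap: Loose black ribbed cap, 51 across, 29 high, 0.07 to 0.12 kg with tabs. Origin: on its axis, at shoulder level while on the can (65 above the can's origin); its flat rim is 1 above the origin. Tabs at its +y and -y. Turned anticlockwise from above it meets a stop at 30 to 66 degrees (differs per can); it lifts off only at the stop or within 3 degrees before it. Lift 25 to clear the neck.
- tab_a: Sprung tab at the cap's +y; its frame is the cap's (same origin while not pressed), moving with the tab. Flat upright plate 18 wide along x, from 9 to 38 above the cap's origin, outer face 33 from the axis; below it a foot (2 to 8 high) sticks out to 38 and sits between the latch lugs. Pressing it in 4.5 (its end) takes 6 N rising to 10 N and frees the foot from 3 on. Over 35 N breaks it.
- tab_b: The same tab at the cap's -y, mirrored. Keep both pressed: 66 over both faces at rest, 57 fully squeezed; fingertips 10 or more above the shoulder. Out of the latches, turning takes under 0.06 N m: a sprung seal lifts the cap with 6 N, and 1 to 2 mm once free. The stop is springy, 0.06 N m per degree: 0.15 N m is surely the stop; over 0.45 N m, or pulling up over 20 N while locked, breaks it.
- tray: Empty shallow square steel tray fixed on the bench, 180 x 180, rim 12 high, walls and floor 4 thick. Origin: centre of its underside, z up, sides along its x and y. The cap, upright on its floor, has its origin 3 above the tray's origin.
- last: Bystander: iron shoe last on a round foot, 90 across at the foot, 115 high, loose. Origin: centre of its underside.
- hammer: Bystander: hammer lying on the bench, loose. Origin: under its middle, x along the handle.
- awl: Bystander: awl lying on the bench, loose. Origin: under its middle, x along it.
- brush: Bystander: brush lying on the bench, loose. Origin: under its middle, x along it.
- jar: Bystander: orange jar, 60 across, 60 high, loose. Origin: centre of its underside.
- tin: Bystander: flat dark polish tin, 80 across, 25 high, loose. Origin: centre of its underside.
- heel: Bystander: rubber heel piece, 88 x 55 x 8, loose. Origin: near its middle, on its underside.
- shoe: Bystander: black leather shoe, about 230 long, 85 high, loose. Origin: near its middle, on its underside.
Mind the look-alikes: they are no part of the job. There is more than one size of the cap; the one meant has the size given above. What is shaped like the can but blue is not meant.

How it is judged:
By the outcome, as a careful person would: the job done as asked, in the order asked, and still so for the second after the job is handed in, with the robot touching nothing.
It also fails if it takes over 72 s, if anything falls off the work surface, if the arm or the gripper's body presses on something with over 40 N, if the wrist force passes 120 N, or if a joint passes its speed limit or range.

## Working session

There is one attempt and no reset: what is moved stays moved. The work goes in short steps, Python scripts to look and compute and a shell command to move; the robot and the scene stay as the last step left them, time stands still between calls to the robot, and variables do not carry over. Pictures are saved under pics/ and viewed, at most 10 in all, crops included, and the job is handed in when it is done.

```bash
mkdir -p pics
python3 - <<'E'
from workcell import *
import cv2,numpy as np
for n in("scene","side"):
    cv2.imwrite(f"pics/{n}0.png",cv2.resize(capture(n)[:,:,::-1],(800,600),interpolation=cv2.INTER_CUBIC))
    m=camera_model(n);R=np.array(m["R"]);print(n,m["fx"],-R.T@np.array(m["t"]),R[2])
s=state();print(s["clock"],s["position"],s["eef_rot"],s["contact_force"],s["finger_gap"],tip_reach)
E
```

```text
scene 428.37751736445597 [1.45593067 0.43993488 0.75316635] [-0.75546314 -0.3388254  -0.56077874]
side 350.39958905994246 [ 0.37553983 -0.70659446  0.77954155] [ 0.13796943  0.70974822 -0.69081249]
0.1 [0.16143564 0.57724052 0.22990509] [ 1.35966329e-01  9.90713108e-01 -8.07458231e-04 -2.08160973e-04] [ 0.27024648  0.49725383 -0.37225292] 0.0877580857997594 0.008
```

View pics/scene0.png

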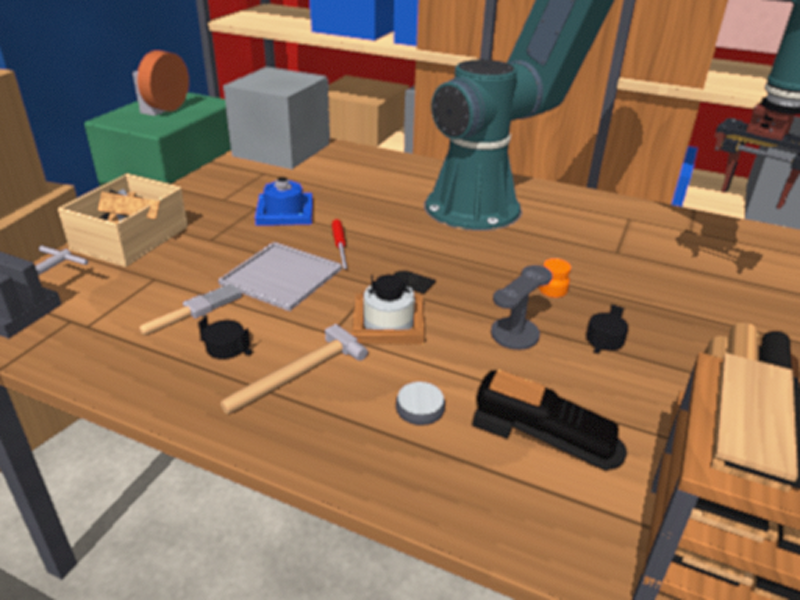

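View pics/side0.png

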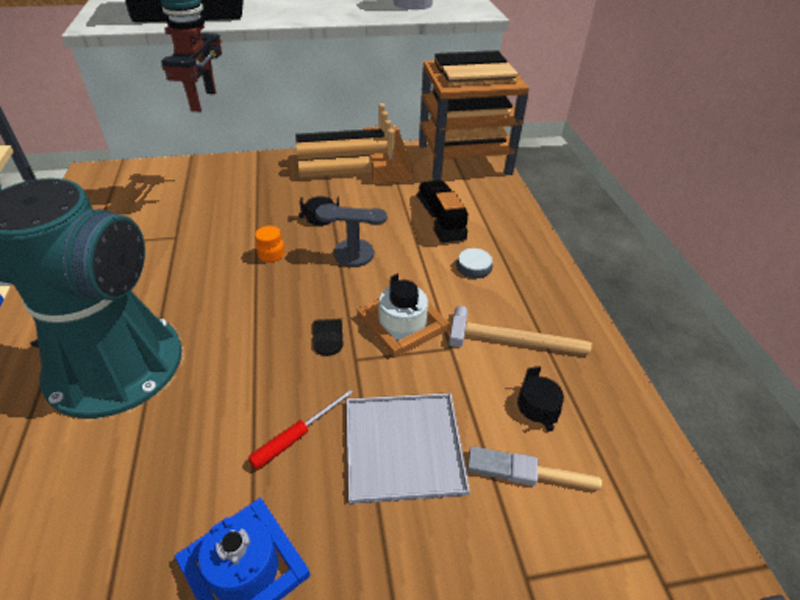

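The side view shows three caps. One is on the white can in its timber block (side 403,292; scene 388,287), and that's the one meant. The other two lie on the bench (side 541,400 and 320,210) and are look-alikes. The blue can (side 232,550) isn't meant either. The tray's corners are near side (347,398), (451,396), (467,493) and (349,502). I'll compute positions and then confirm from close by with the wrist camera.

```bash
cat > h.py <<'E'
from workcell import *
import numpy as np, cv2
from scipy.spatial.transform import Rotation as Ro
K=512/800
def ray(m,p,s=K):
    R=np.array(m["R"]);c=-R.T@np.array(m["t"])
    d=R.T@np.array([((p[0]+.5)*s-.5-m["cx"])/m["fx"],((p[1]+.5)*s-.5-m["cy"])/m["fy"],1.]);return c,d
def plane(m,p,z,s=K):
    c,d=ray(m,p,s);return c+d*(z-c[2])/d[2]
def tri(ms,ps,s=K):
    A=np.zeros((3,3));b=np.zeros(3)
    for m,p in zip(ms,ps):
        c,d=ray(m,p,s);d/=np.linalg.norm(d);P=np.eye(3)-np.outer(d,d);A+=P;b+=P@c
    return np.linalg.solve(A,b)
def proj(m,X):
    x=np.array(m["R"])@X+np.array(m["t"]);return np.array([x[0]/x[2]*m["fx"]+m["cx"],x[1]/x[2]*m["fy"]+m["cy"]])
def toloc(d,s=None):
    "world shift -> tool axes, fraction of scale"
    s=s or state();return Ro.from_quat(s["eef_rot"]).inv().apply(d)/.2
E
python3 - <<'E'
from h import *
np.set_printoptions(precision=4,suppress=True)
S=camera_model("side");C=camera_model("scene")
print("cap",tri([S,C],[(404,288),(388,283)]),plane(S,(404,288),.095),plane(C,(388,283),.095))
for n,m,q in(("side",S,[(347,398),(451,396),(467,493),(349,502)]),("scene",C,[(342,270),(290,305),(222,280),(275,245)])):
    P=[plane(m,p,.012)for p in q];print(n,np.mean(P,0));
    for i in range(4):
        d=P[(i+1)%4]-P[i];print(P[i],np.hypot(*d[:2]),np.degrees(np.arctan2(d[1],d[0])))
print("block side",[plane(S,p,.022) for p in[(359,310),(398,346),(450,322)]])
w=camera_model("wrist");s=state();r=Ro.from_quat(s["eef_rot"])
R=np.array(w["R"]);c=-R.T@np.array(w["t"])
print("wrist in tool",r.inv().apply(c-s["position"]),r.inv().apply(R[0]),r.inv().apply(R[2]),w["fx"])
t=np.array([*tri([S,C],[(404,288),(388,283)])[:2],.26])
print(r.as_matrix(),t,toloc(t-s["position"]))
E
```

```text
cap [0.534  0.0188 0.0919] [0.5325 0.0172 0.095 ] [0.5402 0.0203 0.095 ]
side [ 0.484  -0.2517  0.012 ]
[ 0.4053 -0.1506  0.012 ] 0.17736628840595559 -7.751835447847738
[ 0.5811 -0.1745  0.012 ] 0.174816914263841 -96.36535663717657
[ 0.5617 -0.3482  0.012 ] 0.17421255097137878 175.19426765493955
[ 0.3881 -0.3336  0.012 ] 0.18387735985441242 84.62131910553664
scene [ 0.4916 -0.2409  0.012 ]
[ 0.4231 -0.1392  0.012 ] 0.15858227733622574 -10.3520427020375
[ 0.5791 -0.1677  0.012 ] 0.1696653810101115 -94.57101238553807
[ 0.5656 -0.3368  0.012 ] 0.16799497102016764 174.18966905328557
[ 0.3985 -0.3198  0.012 ] 0.18228987257757048 82.22765526491233
block side [array([0.4508, 0.0455, 0.022 ]), array([ 0.5096, -0.0577,  0.022 ]), array([ 0.6188, -0.0132,  0.022 ])]
wrist in tool [ 0.0813 -0.0006 -0.1531] [ 0.0004  1.     -0.0001] [-0.2958  0.0002  0.9553] 322.4310569294865
[[-0.963   0.2694 -0.0006]
 [ 0.2694  0.963  -0.0015]
 [ 0.0002 -0.0017 -1.    ]] [0.534  0.0188 0.26  ] [-2.546  -2.1875 -0.1473]
```

The two cameras agree on both: cap at about (0.535, 0.018, 0.09) and tray at about (0.487, -0.247). I'm moving above the cap in three calls.

```bash
for i in 1; do :; done
python3 -m inch '{"gripper":[1,1,1,1,1],"linear":[[-0.85,-0.73,-0.05],[-0.85,-0.73,-0.05],[-0.85,-0.73,-0.05],[-0.85,-0.73,-0.05],[-0.85,-0.73,-0.05]],"dr":[[0,0,0],[0,0,0],[0,0,0],[0,0,0],[0,0,0]]}'
python3 -m inch '{"gripper":[1,1,1,1,1],"linear":[[-0.85,-0.73,-0.05],[-0.85,-0.73,-0.05],[-0.85,-0.73,-0.05],[-0.85,-0.73,-0.05],[-0.85,-0.73,-0.05]],"dr":[[0,0,0],[0,0,0],[0,0,0],[0,0,0],[0,0,0]]}'
python3 -m inch '{"gripper":[1,1,1,1,1,1,1],"linear":[[-0.85,-0.73,-0.05],[-0.85,-0.73,-0.05],[-0.85,-0.73,-0.05],[-0.85,-0.73,-0.05],[-0.85,-0.73,-0.05],[-0.85,-0.73,-0.05],[-0.85,-0.73,-0.05]],"dr":[[0,0,0],[0,0,0],[0,0,0],[0,0,0],[0,0,0],[0,0,0],[0,0,0]]}'
python3 - <<'E'
from h import *
import json
s=state();w=camera_model("wrist")
im=capture("wrist");cv2.imwrite("pics/w1.png",cv2.resize(im[:,:,::-1],(800,600),interpolation=cv2.INTER_CUBIC))
json.dump({k:np.array(v).tolist() for k,v in w.items()},open("w1.json","w"))
print(s["position"],s["eef_rot"],s["joint_pos"],s["joint_velocities"],s["contact_force"],s["ft_torque"])
E
```

```text
clock: 0.6
position: [0.2871, 0.3882, 0.2405]
eef_rot: [0.137, 0.991, -0.001, 0.0]
contact_force: [0.7, 0.6, -0.9]
finger_gap: 0.0878
finger_force: 0.0
clock: 1.1
position: [0.4121, 0.202, 0.2508]
eef_rot: [0.137, 0.991, -0.0, 0.0]
contact_force: [0.2, 0.9, 1.0]
finger_gap: 0.0875
finger_force: 0.0
clock: 1.8
position: [0.5341, 0.0186, 0.2601]
eef_rot: [0.137, 0.991, 0.0, -0.001]
contact_force: [-0.7, 1.5, 0.1]
finger_gap: 0.088
finger_force: 0.0
[0.53414439 0.01858253 0.26006878] [ 1.36656039e-01  9.90618140e-01  1.88371041e-04 -8.90301561e-04] [-9.48159410e-02  2.38670189e-01  1.61007113e+00  4.69437495e-04
  1.29461445e+00 -1.39157057e+00] [ 0.02917996 -0.01494577  0.01946002  0.00261839  0.00293174  0.00140536] [-0.67692591  1.46780182  0.08872159] [-0.00963873  0.02127061 -0.01740935]
```

View pics/w1.png

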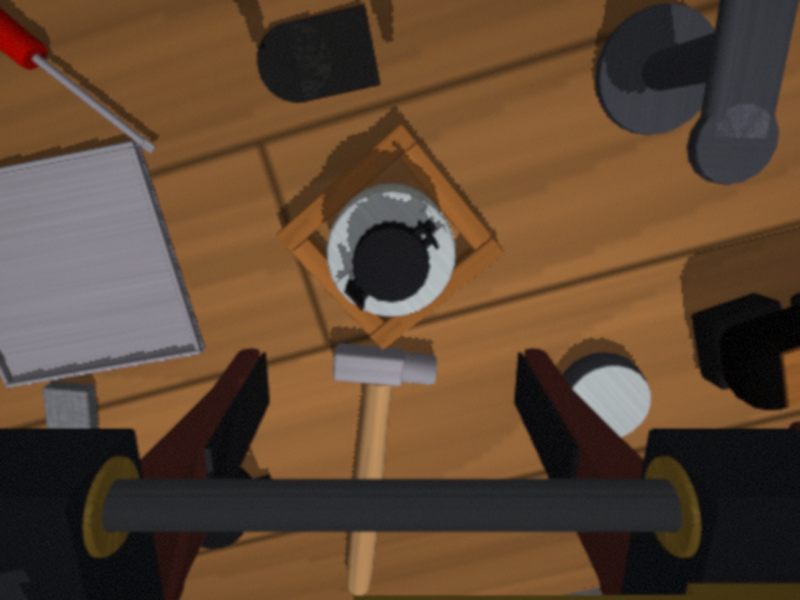

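The wrist view shows the can's block (corners 403,125; 503,245; 383,347; 277,237) and the cap around (391,262). There are dark tabs at about (428,235) and (356,292). An enlarged crop will give the yaw and centre.

Run:
```python
from h import *
im=cv2.imread("pics/w1.png")[160:340,280:520]
cv2.imwrite("pics/w1c.png",cv2.convertScaleAbs(cv2.resize(im,(800,600),interpolation=cv2.INTER_CUBIC),alpha=1.8,beta=25))
```

```text
(no output)
```

View pics/w1c.png

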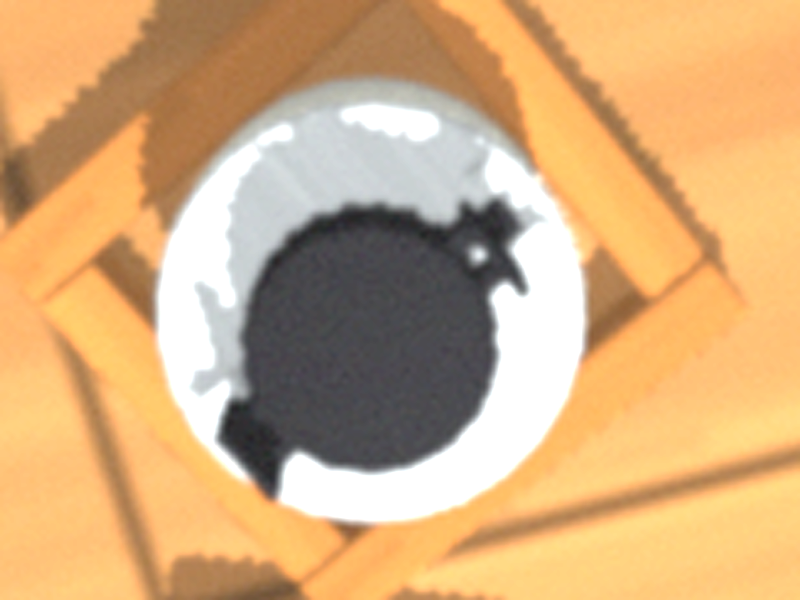

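Run:
```python
from h import *
import json
np.set_printoptions(precision=4,suppress=True)
w={k:np.array(v) for k,v in json.load(open("w1.json")).items()}
f=lambda u,v,z:plane(w,(280+(u+.5)/3.3333-.5,160+(v+.5)/3.3333-.5),z)
a=lambda p,q:np.degrees(np.arctan2(*(q-p)[1::-1]))
L,B,Rr=f(0,240,.022),f(300,592,.022),f(745,302,.022)
T=plane(w,(403,125),.022)
print(L,B,Rr,T,"cen",(L+Rr)/2,(B+T)/2,np.linalg.norm(B-L),np.linalg.norm(Rr-B),a(B,L),a(B,Rr),a(L,T),a(Rr,T))
print("captop",f(371,342,.094),f(245,342,.094),f(497,342,.094),f(371,208,.094),f(371,470,.094))
for z in(.103,.095,.085):print(z,"tabLL",f(238,400,z),f(220,440,z),f(272,498,z),"UR",f(462,205,z),f(510,205,z),f(523,290,z))
# predicted tab plate outlines
c=f(371,342,.094)
for yaw in(25,30,35):
  u=np.array([np.cos(np.radians(yaw)),np.sin(np.radians(yaw)),0]);v=np.array([-u[1],u[0],0])
  for sg in(1,-1):
    print(yaw,sg,[((proj(w,c*[1,1,0]+[0,0,z]+sg*v*.033+u*x)+.5)/K-.5-[280,160])*3.3333 for z in(.103,.074) for x in(-.009,.009)])
```

```text
[ 0.4998 -0.0633  0.022 ] [ 0.6041 -0.0205  0.022 ] [0.5617 0.1022 0.022 ] [0.4494 0.0507 0.022 ] cen [0.5307 0.0195 0.022 ] [0.5268 0.0151 0.022 ] 0.11278217725365873 0.12986769043933835 -157.73489621559858 109.0937911850394 113.83705674510692 -155.33678654878054
captop [0.5303 0.0188 0.094 ] [ 0.5236 -0.0049  0.094 ] [0.5369 0.0425 0.094 ] [0.505  0.0259 0.094 ] [0.5556 0.0117 0.094 ]
0.103 tabLL [ 0.5323 -0.0083  0.103 ] [ 0.539 -0.014  0.103] [ 0.5531 -0.0077  0.103 ] UR [0.5077 0.0426 0.103 ] [0.5101 0.0512 0.103 ] [0.5262 0.0496 0.103 ]
0.095 tabLL [ 0.5343 -0.0095  0.095 ] [ 0.5412 -0.0154  0.095 ] [ 0.5556 -0.0089  0.095 ] UR [0.509  0.0427 0.095 ] [0.5115 0.0515 0.095 ] [0.5281 0.0498 0.095 ]
0.085 tabLL [ 0.5367 -0.0111  0.085 ] [ 0.5438 -0.0171  0.085 ] [ 0.5587 -0.0105  0.085 ] UR [0.5107 0.0428 0.085 ] [0.5132 0.0519 0.085 ] [0.5303 0.0502 0.085 ]
25 1 [array([473.2047, 203.2542]), array([534.4666, 275.8717]), array([464.8574, 180.6542]), array([521.2622, 247.6634])]
25 -1 [array([209.5146, 426.059 ]), array([271.6454, 493.1435]), array([222.2713, 386.6941]), array([279.4115, 448.9907])]
30 1 [array([459.604 , 194.8253]), array([527.399, 261.99 ]), array([452.3599, 172.8854]), array([514.7376, 234.8429])]
30 -1 [array([217.1374, 439.1462]), array([284.7999, 500.7144]), array([229.266 , 398.8378]), array([291.5313, 456.029 ])]
35 1 [array([445.2622, 187.6048]), array([519.0755, 248.7388]), array([439.1864, 166.2318]), array([507.063 , 222.6097])]
35 -1 [array([225.8658, 451.521 ]), array([298.5491, 507.1654]), array([237.2833, 410.3247]), array([304.2031, 462.0273])]
```

The cap's top disc has its centre at crop (371,342). It measures 49 to 52 mm across, so it's the 51 mm cap on the white can. The tab faces are at crop (246,469) and (497,248), and a yaw of 25 to 26° fits both the tabs and the block. To keep joint 6 range for the later turn, I'll rotate tool z by +139°, descend to z = 0.2 and look again.

```bash
python3 -m inch '{"gripper":[1,1,1,1,1,1,1,1,1],"linear":[[0.015,0,0.3],[0.015,0,0.3],[0.015,0,0.3],[0.015,0,0.3],[0.015,0,0.3],[0.015,0,0.3],[0.015,0,0.3],[0.015,0,0.3],[0.015,0,0.3]],"dr":[[0,0,0.77],[0,0,0.77],[0,0,0.77],[0,0,0.77],[0,0,0.77],[0,0,0.77],[0,0,0.77],[0,0,0.77],[0,0,0.77]]}'
python3 -m inch '{"gripper":[1,1,1,1,1,1,1,1,1,1],"linear":[[0,0,0],[0,0,0],[0,0,0],[0,0,0],[0,0,0],[0,0,0],[0,0,0],[0,0,0],[0,0,0],[0,0,0]],"dr":[[0,0,0.77],[0,0,0.77],[0,0,0.77],[0,0,0.77],[0,0,0.77],[0,0,0.77],[0,0,0.77],[0,0,0.77],[0,0,0.77],[0,0,0.77]]}'
python3 - <<'E'
from h import *
import json
s=state();w=camera_model("wrist")
im=capture("wrist");cv2.imwrite("pics/w2f.png",im[:,:,::-1])
json.dump({k:np.array(v).tolist() for k,v in w.items()},open("w2.json","w"))
c=proj(w,np.array([.531,.0185,.095]));print(c)
x0=int(np.clip(c[0]-80,0,352));y0=int(np.clip(c[1]-60,0,264));print(x0,y0)
cv2.imwrite("pics/w2.png",cv2.convertScaleAbs(cv2.resize(im[y0:y0+120,x0:x0+160,::-1],(800,600),interpolation=cv2.INTER_CUBIC),alpha=1.8,beta=25))
print(s["position"],Ro.from_quat(s["eef_rot"]).as_matrix(),s["joint_pos"])
E
```

```text
clock: 2.75
position: [0.5308, 0.021, 0.2007]
eef_rot: [0.675, 0.738, -0.0, -0.0]
contact_force: [-0.9, 0.1, -0.6]
finger_gap: 0.0875
finger_force: 0.0
clock: 3.75
position: [0.5314, 0.0201, 0.2007]
eef_rot: [0.974, 0.226, -0.0, -0.0]
contact_force: [-0.2, -0.1, 0.2]
finger_gap: 0.0879
finger_force: 0.0
[251.09911428 189.98729169]
171 129
[0.53139317 0.02009162 0.20068264] [[ 8.97646250e-01  4.40716563e-01 -3.47423557e-04]
 [ 4.40716604e-01 -8.97646296e-01  4.71682412e-05]
 [-2.91075644e-04 -1.95455725e-04 -9.99999939e-01]] [-9.21511768e-02  2.92152812e-01  1.69415409e+00  1.63902361e-05
  1.15563604e+00  1.02224171e+00]
```

View pics/w2.png

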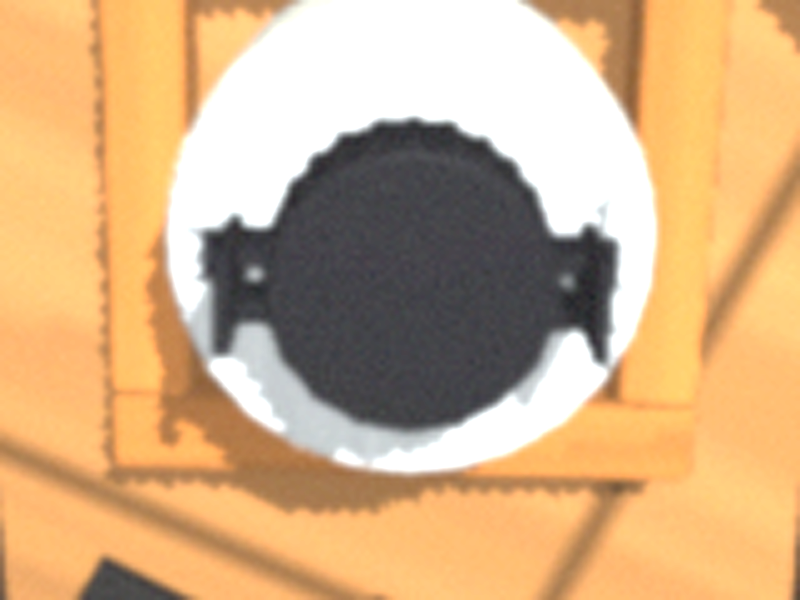

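The jaws now line up with the tabs to about 1° (tabs at crop x 207 and 612; disc centre at 411,289).

Run:
```python
from h import *
import json
np.set_printoptions(precision=4,suppress=True)
w={k:np.array(v) for k,v in json.load(open("w2.json")).items()}
f=lambda u,v,z:plane(w,(171+(u+.5)/5-.5,129+(v+.5)/5-.5),z,1)
c=f(411,289,.094);print(c,[f(*p,.094) for p in[(270,289),(550,289),(411,150),(411,428)]])
l,r=f(207,232,.103),f(612,240,.103);l2,r2=f(218,355,.103),f(604,362,.103)
print((l+r)/2,np.linalg.norm(r-l),np.linalg.norm(l-l2),np.linalg.norm(r-r2),[np.degrees(np.arctan2(*(b-a)[1::-1])) for a,b in((l,r),(l2,r2))])
s=state();R=Ro.from_quat(s["eef_rot"]).as_matrix();print("tooly",np.degrees(np.arctan2(R[1,1],R[0,1])))
print("move",toloc(c-s["position"]),toloc(np.append(((l+l2+r+r2)/4)[:2],.087)-s["position"]))
```

```text
[0.5342 0.0185 0.094 ] [array([0.5237, 0.0398, 0.094 ]), array([ 0.5445, -0.0025,  0.094 ]), array([0.5556, 0.029 , 0.094 ]), array([0.5116, 0.0073, 0.094 ])]
[0.5445 0.0239 0.103 ] 0.06523296314850535 0.020991582244816065 0.020858889371373895 [np.float64(-64.99527626552839), np.float64(-64.92412773513908)]
tooly -63.896672962463875
move [0.009  0.0126 0.5334] [0.0151 0.0117 0.5684]
```

```bash
python3 -m inch '{"gripper":[1,1,1,1,1,1],"linear":[[0.005,0.01,0.2],[0.005,0.01,0.4],[0.005,0.01,0.5],[0.005,0.01,0.565],[0.005,0.01,0.565],[0.005,0.01,0.565]],"dr":[[0,0,0.012],[0,0,0.012],[0,0,0.012],[0,0,0.012],[0,0,0.012],[0,0,0.012]]}'
python3 -m inch '{"gripper":[0.55,0.55,0.5,0.5],"linear":[[0,0,0],[0,0,0],[0,0,0],[0,0,0]],"dr":[[0,0,0],[0,0,0],[0,0,0],[0,0,0]]}'
```

```text
clock: 4.4
position: [0.5343, 0.018, 0.0883]
eef_rot: [0.977, 0.214, 0.0, 0.0]
contact_force: [0.1, 0.1, 0.6]
finger_gap: 0.0876
finger_force: 0.0
clock: 4.8
position: [0.5338, 0.0187, 0.0883]
eef_rot: [0.977, 0.214, 0.0, -0.0]
contact_force: [-0.6, 4.4, 3.9]
finger_gap: 0.066
finger_force: 2.2
```

```bash
python3 -m inch '{"gripper":[0.5,0.5,0.47,0.47],"linear":[[0,-0.004,0],[0,-0.004,0],[0,-0.004,0],[0,-0.004,0]],"dr":[[0,0,0],[0,0,0],[0,0,0],[0,0,0]]}'
```

```text
clock: 5.2
position: [0.5339, 0.0185, 0.0881]
eef_rot: [0.977, 0.214, 0.001, 0.0]
contact_force: [0.5, 0.6, 4.9]
finger_gap: 0.0644
finger_force: 6.8
```

```bash
python3 -m inch '{"gripper":[0.42,0.37,0.34,0.33,0.33,0.33],"linear":[[0,0,0],[0,0,0],[0,0,0],[0,0,0],[0,0,0],[0,0,0]],"dr":[[0,0,0],[0,0,0],[0,0,0],[0,0,0],[0,0,0],[0,0,0]]}'
python3 -c "
from workcell import *;print(state()['ft_torque'])"
```

```text
clock: 5.8
position: [0.5339, 0.0185, 0.088]
eef_rot: [0.977, 0.214, 0.0, 0.0]
contact_force: [0.0, 0.5, 5.4]
finger_gap: 0.0587
finger_force: 9.5
[ 0.08193711  0.22673643 -0.007768  ]
```

```bash
cat > t.py <<'E'
from h import *
s=state();R=Ro.from_quat(s["eef_rot"]).as_matrix()
print("Mz %.3f"%s["ft_torque"][2],np.round(s["ft_torque"],3),"yaw %.2f"%np.degrees(np.arctan2(R[1,1],R[0,1])),s["joint_pos"][5])
E
python3 -m inch '{"gripper":[0.31,0.305,0.305,0.305],"linear":[[0,0,0],[0,0,0],[0,0,0],[0,0,0]],"dr":[[0,0,0],[0,0,0],[0,0,0],[0,0,0]]}'; python3 t.py
python3 -m inch '{"gripper":[0.305,0.305,0.305,0.305,0.305,0.305],"linear":[[0,0,0],[0,0,0],[0,0,0],[0,0,0],[0,0,0],[0,0,0]],"dr":[[0,0,-0.022],[0,0,-0.044],[0,0,-0.066],[0,0,-0.088],[0,0,-0.11],[0,0,-0.11]]}'; python3 t.py
```

```text
clock: 6.2
position: [0.5339, 0.0185, 0.088]
eef_rot: [0.977, 0.214, 0.0, 0.0]
contact_force: [0.3, 0.9, 4.9]
finger_gap: 0.0575
finger_force: 10.0
Mz -0.030 [ 0.074  0.151 -0.03 ] yaw -65.30 1.0456229630676728
clock: 6.8
position: [0.5341, 0.0185, 0.0881]
eef_rot: [0.955, 0.298, 0.001, 0.0]
contact_force: [0.8, 0.9, 4.2]
finger_gap: 0.0573
finger_force: 10.0
Mz -0.007 [ 0.083  0.144 -0.007] yaw -55.35 0.8718137764023898
```

```bash
python3 -m inch '{"gripper":[0.305,0.305,0.305,0.305,0.305,0.305,0.305],"linear":[[0,0,0],[0,0,0],[0,0,0],[0,0,0],[0,0,0],[0,0,0],[0,0,0]],"dr":[[0,0,-0.03],[0,0,-0.06],[0,0,-0.09],[0,0,-0.12],[0,0,-0.15],[0,0,-0.17],[0,0,-0.17]]}'; python3 t.py
python3 -m inch '{"gripper":[0.305,0.305,0.305],"linear":[[0,0,0],[0,0,0],[0,0,0]],"dr":[[0,0,-0.015],[0,0,-0.03],[0,0,-0.03]]}'; python3 t.py
python3 - <<'E'
from h import *
im=capture("wrist");cv2.imwrite("pics/w3.png",cv2.resize(cv2.convertScaleAbs(im[120:300,120:400,::-1],alpha=1.8,beta=25),(800,514),interpolation=cv2.INTER_CUBIC))
E
```

```text
clock: 7.5
position: [0.5341, 0.0185, 0.0881]
eef_rot: [0.906, 0.422, 0.001, 0.001]
contact_force: [0.4, 1.4, 5.4]
finger_gap: 0.0579
finger_force: 10.0
Mz 0.021 [0.106 0.146 0.021] yaw -40.05 0.604876884402325
clock: 7.8
position: [0.5341, 0.0185, 0.0881]
eef_rot: [0.896, 0.443, 0.001, 0.001]
contact_force: [0.5, 0.9, 6.0]
finger_gap: 0.0575
finger_force: 10.0
Mz -0.070 [ 0.131  0.109 -0.07 ] yaw -37.37 0.5580278579900211
```

View pics/w3.png

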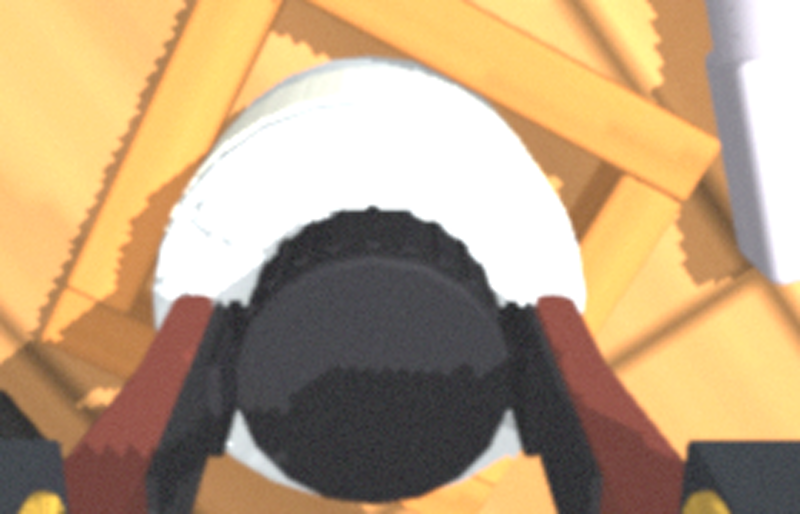

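The tabs are still flat against the pads after 28° of turning, so the cap is following. I'll continue in small steps and watch Mz.

```bash
python3 -m inch '{"gripper":[0.305,0.305,0.305],"linear":[[0,0,0],[0,0,0],[0,0,0]],"dr":[[0,0,-0.011],[0,0,-0.022],[0,0,-0.022]]}' | sed -n 4p; python3 t.py
python3 -m inch '{"gripper":[0.305,0.305,0.305],"linear":[[0,0,0],[0,0,0],[0,0,0]],"dr":[[0,0,-0.011],[0,0,-0.022],[0,0,-0.022]]}' | sed -n 4p; python3 t.py
```

```text
contact_force: [0.2, 0.9, 5.8]
Mz 0.030 [0.039 0.089 0.03 ] yaw -35.40 0.5236531230960659
contact_force: [0.4, 0.9, 5.7]
Mz -0.032 [ 0.179  0.082 -0.032] yaw -33.42 0.48911453028591256
```

```bash
python3 -m inch '{"gripper":[0.305,0.305,0.305],"linear":[[0,0,0],[0,0,0],[0,0,0]],"dr":[[0,0,-0.011],[0,0,-0.022],[0,0,-0.022]]}' | sed -n 4p; python3 t.py
python3 -m inch '{"gripper":[0.305,0.305,0.305],"linear":[[0,0,0],[0,0,0],[0,0,0]],"dr":[[0,0,-0.011],[0,0,-0.022],[0,0,-0.022]]}' | sed -n 4p; python3 t.py
```

```text
contact_force: [-0.0, 0.6, 5.3]
Mz -0.002 [ 0.1    0.084 -0.002] yaw -31.44 0.45452871059552324
contact_force: [0.3, 0.6, 5.5]
Mz -0.049 [ 0.131  0.116 -0.049] yaw -29.47 0.42003599880214787
```

```bash
python3 -m inch '{"gripper":[0.305,0.305,0.305],"linear":[[0,0,0],[0,0,0],[0,0,0]],"dr":[[0,0,-0.011],[0,0,-0.022],[0,0,-0.022]]}' | sed -n 4p; python3 t.py
```

```text
contact_force: [-0.8, 0.9, 5.4]
Mz -0.055 [ 0.124  0.175 -0.055] yaw -27.49 0.38550090221137934
```

```bash
python3 -m inch '{"gripper":[0.305,0.305,0.305],"linear":[[0,0,0],[0,0,0],[0,0,0]],"dr":[[0,0,-0.011],[0,0,-0.022],[0,0,-0.022]]}' | sed -n 4p; python3 t.py
python3 -m inch '{"gripper":[0.305],"linear":[[0,0,0]],"dr":[[0,0,0]]}' >/dev/null; python3 t.py
```

```text
contact_force: [0.5, 2.2, 5.9]
Mz -0.140 [ 0.187  0.242 -0.14 ] yaw -25.51 0.35098517435942583
Mz -0.156 [ 0.218  0.261 -0.156] yaw -25.54 0.3514600103870755
```

```bash
python3 -m inch '{"gripper":[0.305,0.305,0.305],"linear":[[0,0,0],[0,0,0],[0,0,0]],"dr":[[0,0,-0.011],[0,0,-0.022],[0,0,-0.022]]}' | sed -n 4p; python3 t.py
python3 -m inch '{"gripper":[0.305],"linear":[[0,0,0]],"dr":[[0,0,0]]}' >/dev/null; python3 t.py
```

```text
contact_force: [-2.0, 1.8, 5.4]
Mz -0.218 [ 0.152  0.29  -0.218] yaw -23.55 0.31663785616460716
Mz -0.213 [ 0.224  0.308 -0.213] yaw -23.57 0.3170594748416008
```

Mz rose steadily to -0.21 N m, which is over 0.15, so this is the stop at roughly 41°. I'll ease back 1.3°, which stays within the stop's release range, and start lifting gently while checking Fz.

```bash
python3 -m inch '{"gripper":[0.305,0.305,0.305,0.305,0.305,0.305],"linear":[[0,0,0],[0,0,0],[0,0,-0.003],[0,0,-0.006],[0,0,-0.01],[0,0,-0.01]],"dr":[[0,0,0.014],[0,0,0.014],[0,0,0.014],[0,0,0.014],[0,0,0.014],[0,0,0.014]]}'; python3 t.py
```

```text
clock: 10.75
position: [0.5333, 0.0187, 0.0896]
eef_rot: [0.843, 0.539, -0.0, -0.0]
contact_force: [-0.4, 0.9, -0.4]
finger_gap: 0.0574
finger_force: 10.0
Mz -0.132 [ 0.208  0.047 -0.132] yaw -24.81 0.33884471671047417
```

```bash
python3 -m inch '{"gripper":[0.305,0.305,0.305,0.305],"linear":[[0,0,-0.005],[0,0,-0.01],[0,0,-0.015],[0,0,-0.02]],"dr":[[0,0,0],[0,0,0],[0,0,0],[0,0,0]]}'; python3 t.py
```

```text
clock: 11.15
position: [0.533, 0.0186, 0.0935]
eef_rot: [0.842, 0.539, -0.0, -0.0]
contact_force: [0.9, -0.0, -2.6]
finger_gap: 0.0575
finger_force: 10.0
Mz -0.080 [-0.053  0.052 -0.08 ] yaw -24.80 0.3387609519143308
```

```bash
python3 -m inch '{"gripper":[0.305,0.305,0.305,0.305,0.305,0.305,0.305,0.305,0.305,0.305],"linear":[[0,0,-0.02],[0,0,-0.04],[0,0,-0.06],[0,0,-0.08],[0,0,-0.1],[0,0,-0.12],[0,0,-0.16],[0,0,-0.24],[0,0,-0.36],[0,0,-0.45]],"dr":[[0,0,0],[0,0,0],[0,0,0],[0,0,0],[0,0,0],[0,0,0],[0,0,0],[0,0,0],[0,0,0],[0,0,0]]}'; python3 t.py
python3 - <<'E'
from h import *
im=capture("wrist");w=cv2.resize(im[:,:,::-1],(800,600));
s=capture("side");c=cv2.resize(s[120:340,180:400,::-1],(600,600),interpolation=cv2.INTER_CUBIC)
cv2.imwrite("pics/l.png",cv2.convertScaleAbs(np.hstack([w[:,:,:],c])[:, :],alpha=1.5,beta=20)[::1])
cv2.imwrite("pics/l.png",cv2.resize(cv2.imread("pics/l.png"),(800,343)))
T=np.array([.4875,-.247,0.2])
st=state();print("to tray",toloc(T-st["position"]))
E
```

```text
clock: 12.15
position: [0.5335, 0.0187, 0.1852]
eef_rot: [0.842, 0.539, 0.0, 0.0]
contact_force: [0.3, -0.2, -0.6]
finger_gap: 0.0575
finger_force: 10.0
Mz 0.027 [-0.086  0.077  0.027] yaw -24.81 0.338788121855292
to tray [-1.30564312  0.34047827 -0.06825344]
```

View pics/l.png

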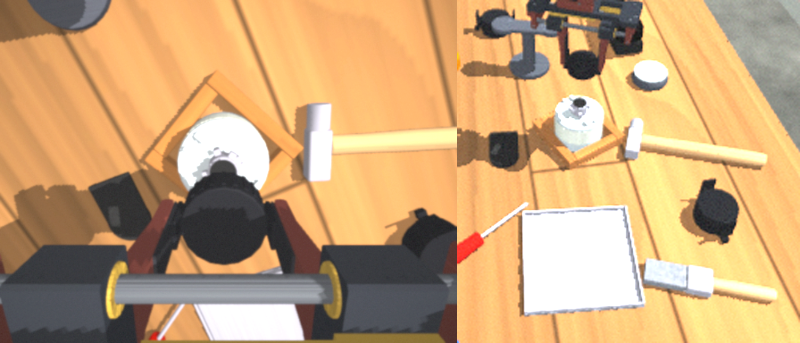

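The cap is off and held upright between the pads at wrist (222,215), and the neck is bare. Moving on to the tray.

```bash
python3 -m inch '{"gripper":[0.305,0.305,0.305,0.305,0.305,0.305,0.305],"linear":[[-0.06,0.015,0],[-0.2,0.05,0],[-0.4,0.1,0],[-0.6,0.155,0],[-0.8,0.21,0],[-0.95,0.25,0],[-1,0.26,0]],"dr":[[0,0,0],[0,0,0],[0,0,0],[0,0,0],[0,0,0],[0,0,0],[0,0,0]]}' | sed -n 2p
python3 -m inch '{"gripper":[0.305,0.305,0.305,0.305,0.305,0.305,0.305],"linear":[[-0.1,0.03,0.05],[-0.25,0.07,0.15],[-0.305,0.08,0.3],[-0.305,0.08,0.45],[-0.305,0.08,0.55],[-0.305,0.08,0.6],[-0.305,0.08,0.6]],"dr":[[0,0,0],[0,0,0],[0,0,0],[0,0,0],[0,0,0],[0,0,0],[0,0,0]]}'
python3 t.py
python3 - <<'E'
from h import *
s=capture("side");cv2.imwrite("pics/s2.png",cv2.resize(s[200:350,180:380,::-1],(800,600),interpolation=cv2.INTER_CUBIC))
E
```

```text
position: [0.495, -0.1877, 0.1824]
clock: 13.65
position: [0.4841, -0.2455, 0.062]
eef_rot: [0.842, 0.539, -0.001, -0.002]
contact_force: [-1.0, 0.4, -1.4]
finger_gap: 0.0575
finger_force: 10.0
Mz -0.037 [-0.01   0.014 -0.037] yaw -24.80 -0.16381805948757458
```

View pics/s2.png

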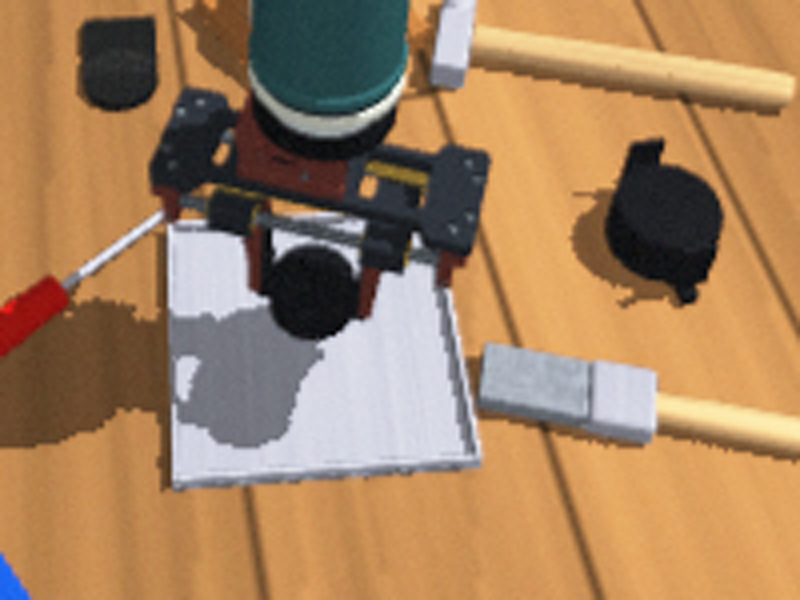

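The cap hangs at (313,292), over the tray's middle. I'll lower it to just above the floor and then creep down until Fz shows contact.

```bash
python3 -m inch '{"gripper":[0.305,0.305,0.305,0.305,0.305],"linear":[[0,0,0.06],[0,0,0.12],[0,0,0.155],[0,0,0.165],[0,0,0.165]],"dr":[[0,0,0],[0,0,0],[0,0,0],[0,0,0],[0,0,0]]}'
python3 -m inch '{"gripper":[0.305,0.305,0.305],"linear":[[0,0,0.004],[0,0,0.008],[0,0,0.008]],"dr":[[0,0,0],[0,0,0],[0,0,0]]}'
```

```text
clock: 14.2
position: [0.4853, -0.2465, 0.0303]
eef_rot: [0.842, 0.539, -0.0, -0.0]
contact_force: [-1.4, -0.1, -0.9]
finger_gap: 0.0574
finger_force: 10.0
clock: 14.5
position: [0.4857, -0.2468, 0.0293]
eef_rot: [0.842, 0.539, 0.0, 0.0]
contact_force: [0.1, -0.2, -0.1]
finger_gap: 0.0578
finger_force: 10.0
```

```bash
python3 -m inch '{"gripper":[0.305,0.305,0.305,0.305],"linear":[[0,0,0.004],[0,0,0.008],[0,0,0.01],[0,0,0.01]],"dr":[[0,0,0],[0,0,0],[0,0,0],[0,0,0]]}'
```

```text
clock: 14.9
position: [0.4855, -0.2467, 0.027]
eef_rot: [0.843, 0.539, -0.0, -0.0]
contact_force: [-0.3, -0.8, -1.1]
finger_gap: 0.0579
finger_force: 10.0
```

```bash
python3 -m inch '{"gripper":[0.305,0.305,0.305],"linear":[[0,0,0.004],[0,0,0.006],[0,0,0.006]],"dr":[[0,0,0],[0,0,0],[0,0,0]]}'
```

```text
clock: 15.2
position: [0.4858, -0.2469, 0.0263]
eef_rot: [0.843, 0.539, 0.0, 0.0]
contact_force: [-0.3, 0.6, 4.2]
finger_gap: 0.0574
finger_force: 10.0
```

The cap is on the floor: Fz is +4 N at z = 0.026, as predicted. I'll release it gently and then rise.

```bash
python3 -m inch '{"gripper":[0.4,0.5,0.6,0.75,0.9,0.95,0.95],"linear":[[0,0,0],[0,0,0],[0,0,0],[0,0,0],[0,0,0],[0,0,0],[0,0,0]],"dr":[[0,0,0],[0,0,0],[0,0,0],[0,0,0],[0,0,0],[0,0,0],[0,0,0]]}'
python3 -m inch '{"gripper":[0.95,0.95,0.95,0.95,0.95,0.95,0.95,0.95],"linear":[[0,0,-0.03],[0,0,-0.1],[0,0,-0.2],[0,0,-0.35],[0,0,-0.5],[0,0,-0.7],[0,0,-0.7],[0,0,-0.7]],"dr":[[0,0,0],[0,0,0],[0,0,0],[0,0,0],[0,0,0],[0,0,0],[0,0,0],[0,0,0]]}'
python3 - <<'E'
from h import *
s=capture("side");cv2.imwrite("pics/s3.png",cv2.resize(s[150:350,150:400,::-1],(750,600),interpolation=cv2.INTER_CUBIC))
E
```

```text
clock: 15.9
position: [0.4855, -0.2467, 0.0258]
eef_rot: [0.843, 0.539, -0.0, -0.0]
contact_force: [0.5, -0.4, -0.2]
finger_gap: 0.0854
finger_force: 0.0
clock: 16.7
position: [0.4861, -0.247, 0.1671]
eef_rot: [0.842, 0.539, 0.0, 0.001]
contact_force: [-0.4, 0.8, -0.7]
finger_gap: 0.0857
finger_force: 0.0
```

View pics/s3.png

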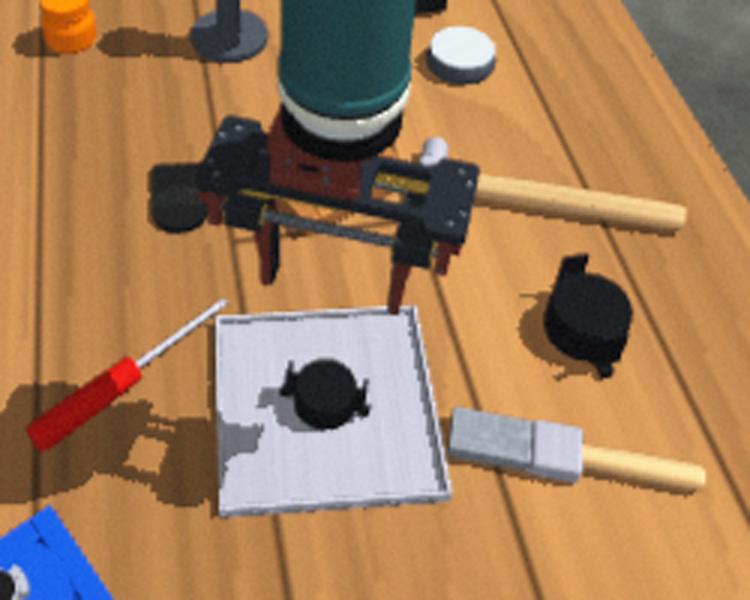

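The cap sits upright in the middle of the tray at (325,393). The gripper is clear of it, and the neighbouring things in this view are undisturbed. Handing in.

```bash
python3 -c "
from workcell import *;print(close_job())"
```

```text
the job is handed in; nothing more can be done
None
```

I squeezed the cement can's cap, turned it about 41° to its stop, lifted it straight off and set it upright in the empty tray; the job is handed in, with the clock at about 17 s of the 72 s allowed and no verdict shown.

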